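Push the tube rack home in the reader's loading guide

TASK

Push the big rack of blood tubes along the bench until it sits home in the corner of the reader's loading guide: one long side flat against the long steel fence and its end against the short stop in front of the reader. Only push it, gently: do not lift or tip it, and leave the small rack and the other things on the bench where they are. Then move the arm clear.

Things in the scene. Friction and masses are not known exactly. Their poses are not given: they have to be found in the camera images.
- rack: the big white tube rack, loose, 5 by 3 places with 12 blue-capped tubes fixed in it: 92 mm along its x, 140 mm along its y, 60 mm high, caps up to 83 mm. 0.35 to 0.7 kg, slides on the bench. Origin: centre of its underside, z up. Starts on the -x, -y side of the guide, at least 45 mm from its walls, turned up to 0.4 rad from it. Home, its origin is at x -46, y -70 mm of the guide, axes parallel.
- guide: steel loading guide fixed to the bench, place and yaw vary. Origin: its inner corner at bench level. Long fence: inner face is the plane x = 0, 340 mm long from the corner along -y, 30 mm high, 6 mm thick (two low feet outside). Short stop: inner face is the plane y = 0, 106 mm long along -x, 30 mm high. No floor: the rack stays on the bench, on the -x, -y side.
- reader (a point): centre of the top of the grey tube reader, a box 110 by 110 mm and 105 mm high, fixed to the guide right behind the short stop (x -105 to 5, y 7 to 117 mm of the guide)
- small_rack: bystander: small white tube rack, 3 by 2 places with blue-capped tubes, 62 mm along x, 88 mm along y, 60 mm high, 83 mm to the caps; origin: centre of its underside
- jar: bystander: standing jar, 44 mm across, 65 mm high, on the robot's side of the reader; origin: centre of its underside
- tube_a: bystander: capped tube lying on the bench, 83 mm long (along its x), 16 mm thick, at the right; origin: centre of its underside
- tube_b: bystander: capped tube lying on the bench beyond the fence, 83 mm long (along its x), 16 mm thick; origin: centre of its underside
- marker: bystander: marker pen lying on the bench, 130 mm long (along its x), 18 mm thick, at the right; origin: centre of its underside
Mind the look-alikes: they are no part of the job. What is shaped like the rack but red is not meant.

How it is judged:
At the end, for the whole second after the job is handed in: The big rack stands still and flat on the bench with its long side within 5 mm of the fence, its end within 5 mm of the stop and parallel to the guide within 0.04 rad; no bystander has moved by 15 mm or more (x of rack in the frame of guide between -0.051 and -0.041 m and y of rack in the frame of guide between -0.075 and -0.065 m and angle between the x axis of rack and the x axis of guide, either way round below 0.04 rad and angle between rack's own z axis and vertical below 0.03 rad and height (world z) of rack below 0.004 m and linear speed of rack below 0.01 m/s and distance of each of small_rack, jar, tube_a, tube_b, marker from where it was at the start of the episode below 0.015 m); the robot touches nothing.
It fails at once if the big rack is lifted off the bench (its underside's centre 12 mm up) (height (world z) of rack above 0.012 m).
It fails at once if the big rack is tipped by more than 0.25 rad (angle between rack's own z axis and vertical above 0.25 rad).
It fails at once if the big rack is shoved hard (faster than 0.4 m/s) (linear speed of rack above 0.4 m/s).
It fails at once if a bystander (small rack, jar, lying tube or marker) is moved by more than 15 mm (distance of any of small_rack, jar, tube_a, tube_b, marker from where it was at the start of the episode above 0.015 m).
It also fails if it takes over 45 s, if anything falls off the work surface, if the arm or the gripper's body presses on something with over 40 N, if the wrist force passes 120 N, or if a joint passes its speed limit or range.

ROBOT

A 6-joint arm with a two-finger parallel gripper is mounted at the origin on the work surface. World frame = base frame: x ahead of the robot, y to its left, z up, the work surface at z = 0. Lengths are in m, angles in rad, forces in N, time in s.
With the tool pointing down it reaches from about 0.275 to 0.875 m from the base axis. Payload 12.5 kg.
Tool frame: the origin (TCP) lies at the very end of the fingers, on their centre line; the grasp point (between the pads) lies behind it (r.grip_depth is the z of the grasp point in the tool frame, in m); z points along the fingers, y is the line along which they close (so a half turn about z gives the same grasp; the last joint's range is limited). The gripper opens to 85 mm and grips with 20 to 120 N. Pads are 22 mm wide; open, the fingers measure 114 mm over their backs; the gripper's body (76 mm by 85 mm) begins 54 mm behind the grasp point. The pads swing forward as they close: fully open they stand 13 mm farther back than shut.
Start: joints at [-1.245, 0.351, 1.652, -0, 1.139, -0.085], TCP at [0.22, -0.504, 0.231] pointing down, gripper open.
Joint ranges: [-2.75, 2.75], [-0.79, 2.1], [0.01, 2.65], [-1.57, 4.71], [0.07, 3.14], [-2.87, 2.87]. Speed limits (rad/s): [2.22, 2.22, 2.79, 3.14, 3.14, 3.14].

INTERFACE

Orientations are given as a rotation vector (axis times angle).
In Python, from workcell import r gives the robot as it stands. The module is installed in compiled form; this text tells all that it offers.
- The arm moves only by the tool servo_tool, never from a script. Its argument "steps" is a list of rows, each a list of 3 entries, a list of its own where there are three numbers: the shift along the tool's x, y, z in m, then the turn, a rotation vector about the tool's x, y, z in degrees, then the finger opening in m, from 0 to 0.0854. A call has 1 to 5 rows; each row is the pose to reach, as a shift and turn from the pose commanded when the call began, along the tool's axes at that moment; what a row does not reach only later rows make up. A row lasts 1/12 s, in which the tool goes at most 41.7 mm and 7.16 degrees, less where a joint would pass 70% of its speed; a pose out of reach is approached as far as the arm can. A call with a gripper value outside its range is refused whole. The fingers move at their own pace and stop on an object; the grip force is fixed at half the most. Time passes only in rows, so rows that repeat a pose let the fingers close. It gives the time, the measured TCP pose, the force, the opening and the grip force at its end, in the units of the state.
- r.state(): the state, without advancing time (a new reading comes with each control period).
- r.snapshot(name): name is "side" or "top" or "wrist"; returns a dict with "frame" (420x560x3 uint8, blue, green, red), "camera_matrix" (3x3 intrinsics, pixels), "D" ([k1, k2, p1, p2, k3] as OpenCV has them; the pictures are not rectified), "world_from_camera" (4x4, takes a point from camera to world coordinates); the wrist camera has in their place "tool_from_camera" (4x4, takes a point from camera to tool coordinates, whose origin is the TCP and whose axes are the flange's). Camera axes: x right, y up, looking along -z (the intrinsics and any distortion apply to the point x, -y, -z); pixel columns grow to the right and rows downward; lengths in m; the calibration is good to about 2 mm. A picture is of the moment at which its call begins: read the wrist's pose just before it. There is no depth.
- r.job_done(): hands the job in; it is judged then, once.
Trained networks look in a picture, given as the dict that the camera call returned (one of the last four; its "shot" number tells which), for a name from the list of things; names that differ only in an ending like _2 or _b are one class to them, and where a whole thing is asked for, a point or a joint stands for the part that bears it (a point fixed in the world has none). Each returns a list of dicts, best first, with "p" (0 to 1); they miss things now and then, are a little off and sometimes report something else, mostly with a low value. They report only what shows in the picture. A call takes as long as a camera call. They do not tell look-alikes from the thing itself.
- r.search_frame(picture, query): "bbox" ([centre column, centre row, width, height] in pixels, round what is visible of it).
- r.cut_out(picture, query): "region" (420x560 bool, what is visible of it) and "bbox" ([centre column, centre row, width, height] in pixels, round what is visible of it).
- r.place_of(picture, query): "xy" ([column, row] in pixels: a listed point, or the origin of a listed thing).
The state is a dict: "time": time; "q": joint angles; "joint_velocities": joint speeds; "joint_efforts": joint torques, N m; "ee_pos": TCP position; "eef_rot": TCP orientation; "ft_force": force on the tool from outside, world axes, zero at the start; "ft_torque": the same for the moment, N m; "gripper_width": finger opening in m; "grip_force": force on a finger pad.
Only numpy, scipy, OpenCV 4.12 (cv2) and the standard library are available. Lean on these libraries where they do the work, as an engineer would, in place of code of your own. Each camera call takes 0.05 s, during which the arm holds its last target. There are 200 camera calls.

## Working session

There is one attempt and no reset: what is moved stays moved. The work goes in short steps, Python scripts to look and compute and a tool call to move; the robot and the scene stay as the last step left them, time stands still between calls to the robot, and variables do not carry over. Pictures are saved under pics/ and viewed, at most 10 in all, crops included, and the job is handed in when it is done.

Besides the shell and the picture viewer there is one more tool, called as a command line: name --argument value ..., lists and objects as JSON in quotes. servo_tool: Moves the arm, as the interface text tells. Its arguments: {"type":"object","properties":{"steps":{"type":"array"}},"required":["steps"]}

```bash
mkdir -p pics; cat > h.py <<'E'
import numpy as np, cv2
from workcell import r
def ray(s,px):
    T=np.array(s["world_from_camera"]);K=np.array(s["camera_matrix"]);D=np.array(s["D"],float)
    u=cv2.undistortPoints(np.array(px,float).reshape(-1,1,2),K,D).reshape(-1,2)
    d=np.c_[u[:,0],-u[:,1],-np.ones(len(u))]@T[:3,:3].T
    return T[:3,3],d
def at_z(s,px,z):
    o,d=ray(s,px); t=(z-o[2])/d[:,2]; return o+d*t[:,None]
def proj(s,P):
    T=np.array(s["world_from_camera"]);K=np.array(s["camera_matrix"]);D=np.array(s["D"],float)
    p=(np.array(P,float).reshape(-1,3)-T[:3,3])@T[:3,:3]; p=p*[1,-1,-1]
    return cv2.projectPoints(p,np.zeros(3),np.zeros(3),K,D)[0].reshape(-1,2)
E
python3 - <<'E'
from h import *
st=r.state(); print(st["time"],st["ee_pos"],st["eef_rot"])
for n in("top","side"):
    s=r.snapshot(n); cv2.imwrite(f"pics/{n}0.png",s["frame"]); print(n,np.round(s["world_from_camera"],3).tolist())
    for q in("rack","guide","small_rack","jar","reader"):
        for d in r.place_of(s,q)[:3]: print(q,np.round(d["xy"],1),round(d["p"],2),np.round(at_z(s,d["xy"],0.105 if q=="reader" else 0)[0],3))
E
```

```text
0.0 [ 0.21954274 -0.50389026  0.23071799] [-3.07432982e+00 -6.40507185e-01  2.59948548e-04]
top [[-0.025, 0.997, -0.067, 0.483], [-0.999, -0.027, -0.023, -0.019], [-0.025, 0.066, 0.998, 1.245], [0.0, 0.0, 0.0, 1.0]]
rack [341.  289.9] 0.97 [ 0.322 -0.156  0.   ]
rack [327.  214.3] 0.83 [ 0.533 -0.123  0.   ]
rack [228.2 111.8] 0.83 [0.834 0.15  0.   ]
guide [229.4 178.3] 0.82 [0.642 0.149 0.   ]
small_rack [145.8 263.7] 0.88 [0.406 0.392 0.   ]
jar [240.6 264. ] 0.47 [0.4   0.122 0.   ]
reader [206.2 199.9] 0.94 [0.574 0.196 0.105]
side [[0.946, 0.198, -0.258, 0.298], [-0.325, 0.564, -0.759, -0.88], [-0.005, 0.802, 0.597, 0.751], [0.0, 0.0, 0.0, 1.0]]
rack [335.8 187.1] 0.98 [0.831 0.126 0.   ]
rack [185.4 294.7] 0.75 [ 0.319 -0.162  0.   ]
rack [269.  261.8] 0.66 [ 0.532 -0.122  0.   ]
guide [275.2 194.5] 0.66 [0.641 0.15  0.   ]
small_rack [181.1 168.7] 0.9 [0.397 0.395 0.   ]
small_rack [275.7 194.9] 0.41 [0.642 0.148 0.   ]
jar [195.8 213.1] 0.86 [0.398 0.137 0.   ]
reader [247.6 160.5] 0.96 [0.573 0.198 0.105]
```

View pics/top0.png

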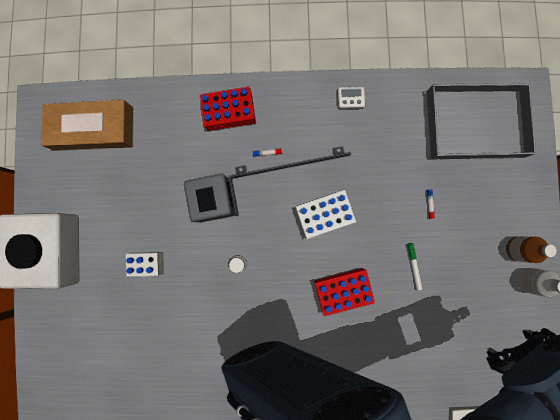

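View pics/side0.png

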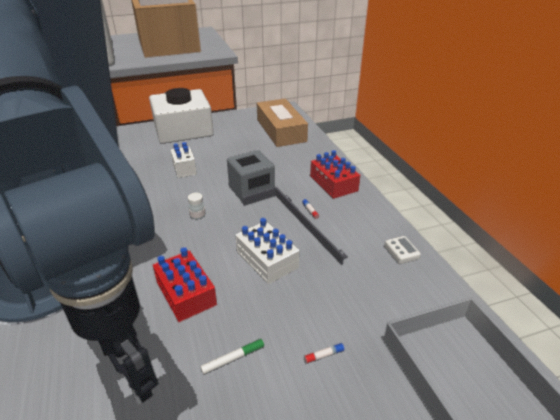

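Rack look-alikes in the top view are white (327,214), red (341,290) and red (228,110). The white 5x3 one is the one meant: it is white, and it sits on the -x,-y side of the guide. I'll confirm that in a crop and fit the poses.

```bash
cat >> h.py <<'E'
from scipy.optimize import minimize
def box(x0,x1,y0,y1,z0,z1): return np.array([[x,y,z] for x in(x0,x1) for y in(y0,y1) for z in(z0,z1)],float)
RACK=np.vstack([box(-.046,.046,-.07,.07,0,.06)])
def place(P,p):
    c,s=np.cos(p[2]),np.sin(p[2]); return P@np.array([[c,s,0],[-s,c,0],[0,0,1]])+[p[0],p[1],0]
def white(s,reg):  # white-ish or cap pixels of region
    return reg
def sil(s,parts,p):
    m=np.zeros((1680,2240),np.uint8)
    for P in parts: cv2.fillConvexPoly(m,cv2.convexHull((proj(s,place(P,p))*4+1.5).round().astype(np.int32)),255)
    return cv2.resize(m,(560,420),interpolation=cv2.INTER_AREA)/255.
def fit(shots,parts,p0):
    def cost(p): 
        c=0
        for s,reg in shots:
            m=sil(s,parts,p); c+=np.abs(m-reg).sum()/reg.sum()
        return c
    best=None
    for dy in(-.12,0,.12):
        q=np.array(p0)+[0,0,dy]
        o=minimize(cost,q,method="Nelder-Mead",options=dict(initial_simplex=q+np.array([[0,0,0],[.01,0,0],[0,.01,0],[0,0,.08]]),xatol=2e-4,fatol=1e-4))
        if best is None or o.fun<best.fun: best=o
    return best.x,best.fun
def near(s,q,px,tol=45):
    L=[d for d in r.cut_out(s,q) if np.hypot(d["bbox"][0]-px[0],d["bbox"][1]-px[1])<tol]
    return L[0]["region"] if L else None
CAPS=box(-.040,.040,-.062,.062,.06,.078)
STOP=[box(0,.006,-.34,.006,0,.03),box(-.106,.006,0,.006,0,.03)]
RD=[box(-.105,.005,.007,.117,0,.105)]
E
python3 - <<'E'
from h import *
S={n:r.snapshot(n) for n in("top","side")}
print(r.grip_depth)
sr=[];sg=[]
for n,pr,pg in(("top",(327,214),(290,170)),("side",(268,248),(300,215))):
    s=S[n]; a=near(s,"rack",pr)
    if a is not None:
        print(n,"rack",a.sum()); sr.append((s,a.astype(float)))
    g=near(s,"guide",pg)
    if g is not None: print(n,"guide",g.sum()); sg.append((s,g.astype(float)))
for k in sr: print("rack",fit([k],[RACK,],[.533,-.123,.27]))
R=fit(sr,[RACK],[.533,-.123,.27]); print("rack both",R)
for k in sg: print("guide",fit([k],STOP,[.642,.149,.23]))
G=fit(sg,STOP,[.642,.149,.23]); print("guide both",G)
g=G[0]; print("reader pred",place(np.array([[-.05,.062,.105]]),g))
for k in("top","side"):
    s=S[k]; im=cv2.resize(s["frame"],None,fx=4,fy=4,interpolation=cv2.INTER_CUBIC)
    for P,p,c in((RACK,R[0],(0,255,0)),(STOP[0],g,(0,255,255)),(STOP[1],g,(0,255,255)),(RD[0],g,(255,0,255))):
        q=(proj(s,place(P,p))*4+1.5).astype(int)
        for i in range(8):
            for j in(1,2,4):
                if not i&j: cv2.line(im,tuple(map(int,q[i])),tuple(map(int,q[i|j])),c,1)
    o=(175,130) if k=="top" else (215,140)
    cv2.imwrite(f"pics/{k}1.png",im[o[1]*4:o[1]*4+580,o[0]*4:o[0]*4+780])
E
```

```text
-0.0187
top rack 1858
top guide 2799
side rack 2586
side guide 2887
rack (array([ 0.53194394, -0.11463407,  0.29352634]), np.float64(0.03613415226155047))
rack (array([ 0.52976923, -0.11042493,  0.28092176]), np.float64(0.04279605113507119))
rack both (array([ 0.53125928, -0.11331905,  0.29164082]), np.float64(0.10671807323175525))
guide (array([0.63888413, 0.16916757, 0.1621276 ]), np.float64(0.7895789112358055))
guide (array([0.63755511, 0.15079863, 0.17244222]), np.float64(0.6428873177258433))
guide both (array([0.63935355, 0.15461989, 0.16770657]), np.float64(1.4517085326214043))
reader pred [[0.5797059  0.20740396 0.105     ]]
```

View pics/top1.png

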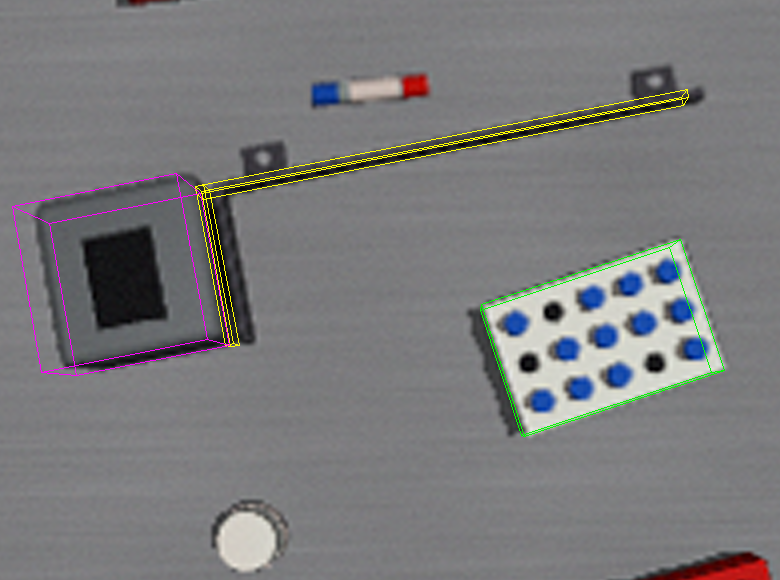

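View pics/side1.png

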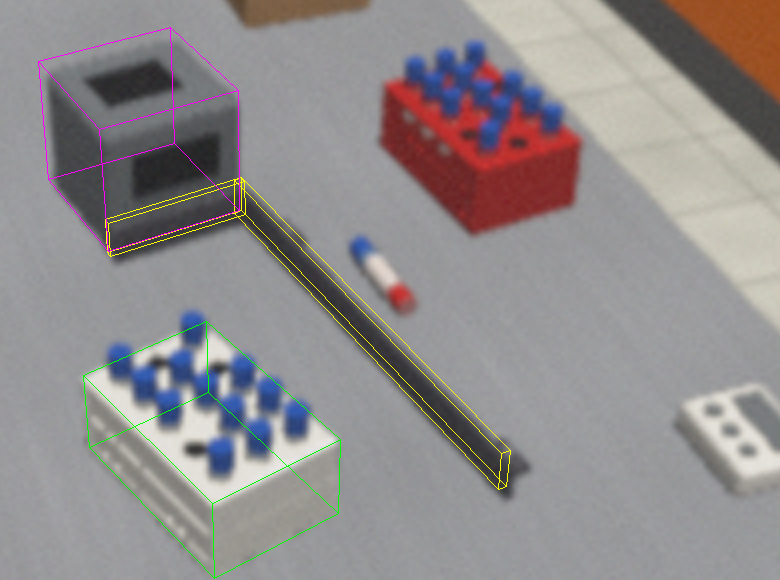

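The crops confirm the white rack. The guide mask apparently includes the reader, so I'll refit with the reader in the model. I'll also check the rack from its top-face corners.

```bash
python3 - <<'E'
from h import *
S={n:r.snapshot(n) for n in("top","side")}
t=np.array([(482,305),(682,240),(724,370),(524,435)],float); t=(t-1.5)/4+[175,130]
P=at_z(S["top"],t,.06); print("top face corners",P.round(3).tolist(),P.mean(0).round(4),"len",np.linalg.norm(P[1]-P[0]),np.linalg.norm(P[2]-P[1]))
e=np.array([(83,375),(207,322),(340,440),(213,503)],float); e=(e-1.5)/4+[215,140]
P=at_z(S["side"],e,.06); print("side corners",P.mean(0).round(4),np.linalg.norm(P[1]-P[0]),np.linalg.norm(P[2]-P[1]))
sg=[]
for n,pg in(("top",(290,170)),("side",(300,215))):
    s=S[n]; g=near(s,"guide",pg); sg.append((s,g.astype(float)))
    print(n,fit(sg[-1:],STOP+RD,[.642,.149,.23]))
G=fit(sg,STOP+RD,[.642,.149,.23]); print(G); g=G[0]
print("reader pred",place(np.array([[-.05,.062,.105]]),g))
s=S["top"]; im=cv2.resize(s["frame"],None,fx=4,fy=4,interpolation=cv2.INTER_CUBIC)
for PP in STOP+RD:
    q=(proj(s,place(PP,g))*4+1.5).astype(int)
    for i in range(8):
        for j in(1,2,4):
            if not i&j: cv2.line(im,tuple(map(int,q[i])),tuple(map(int,q[i|j])),(0,255,255),1)
cv2.imwrite("pics/top2.png",im[520:1100,700:1480])
E
```

```text
top face corners [[0.555, -0.034, 0.06], [0.595, -0.168, 0.06], [0.507, -0.193, 0.06], [0.468, -0.059, 0.06]] [ 0.5313 -0.1137  0.06  ] len 0.1405846539125793 0.09101262664146217
side corners [ 0.5312 -0.1133  0.06  ] 0.09204547160738964 0.13918380462361538Traceback (most recent call last):
  File "<stdin>", line 9, in <module>
AttributeError: 'NoneType' object has no attribute 'astype'
```

```bash
python3 - <<'E'
from h import *
S={n:r.snapshot(n) for n in("top","side")}
sg=[]
for n,pg in(("top",(270,185)),("side",(290,205))):
    s=S[n]
    for k in range(4):
        g=near(s,"guide",pg,70)
        if g is not None and g.sum()>1500: break
    if g is None: print("miss",n); continue
    sg.append((s,g.astype(float)))
    print(n,g.sum(),fit(sg[-1:],STOP+RD,[.642,.149,.23]))
G=fit(sg,STOP+RD,[.642,.149,.23]); print(G); g=G[0]
print("reader pred",place(np.array([[-.05,.062,.105]]),g))
s=S["top"]; im=cv2.resize(s["frame"],None,fx=4,fy=4,interpolation=cv2.INTER_CUBIC)
for PP in STOP+RD:
    q=(proj(s,place(PP,g))*4+1.5).astype(int)
    for i in range(8):
        for j in(1,2,4):
            if not i&j: cv2.line(im,tuple(map(int,q[i])),tuple(map(int,q[i|j])),(0,255,255),1)
cv2.imwrite("pics/top2.png",im[520:1100,700:1480])
R=np.array([.5313,-.1135]); c,sn=np.cos(g[2]),np.sin(g[2]); M=np.array([[c,sn],[-sn,c]])
print("rack in guide",M@(R-g[:2]))
E
```

```text
top 2532 (array([0.64232933, 0.14242322, 0.16885812]), np.float64(0.14982963169469998))
side 2958 (array([0.64031451, 0.143802  , 0.16512551]), np.float64(0.08347982871309444))
(array([0.64144476, 0.14187672, 0.16696328]), np.float64(0.2541854839920709))
reader pred [[0.58183637 0.19470511 0.105     ]]
rack in guide [-0.15105379 -0.23352064]
```

View pics/top2.png

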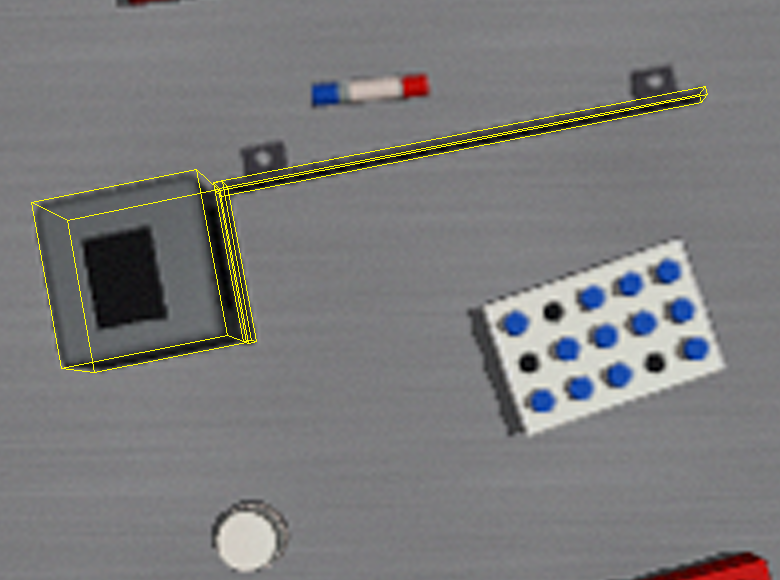

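Poses: guide ≈ (0.641, 0.142), yaw 0.167. Rack ≈ (0.531, -0.114), yaw 0.29; its sizes check out at 140.6 x 91.0 mm. Next I go behind its long -x side.

servo_tool --steps '[[[0.36,-0.253,0],[0,0,14],0.07],[[0.36,-0.253,0],[0,0,14],0.07],[[0.36,-0.253,0],[0,0,14],0.07],[[0.36,-0.253,0],[0,0,14],0.07],[[0.36,-0.253,0],[0,0,14],0.07]]'

```text
time: 1.67
ee_pos: [0.3278, -0.326, 0.2314]
eef_rot: [3.131, 0.26, 0.0]
ft_force: [0.1, -1.7, -0.1]
gripper_width: 0.0703
grip_force: 0.0
```

servo_tool --steps '[[[0.152,-0.175,0],[0,0,0],0.07],[[0.152,-0.175,0],[0,0,0],0.07],[[0.152,-0.175,0],[0,0,0],0.07],[[0.152,-0.175,0],[0,0,0],0.07],[[0.152,-0.175,0],[0,0,0],0.07]]'

```text
time: 2.08
ee_pos: [0.4367, -0.148, 0.2316]
eef_rot: [3.13, 0.261, 0.001]
ft_force: [1.3, -0.6, -0.3]
gripper_width: 0.07
grip_force: 0.0
```

servo_tool --steps '[[[0.015,-0.018,0],[0,0,0],0.07],[[0.015,-0.018,0.04],[0,0,0],0.07],[[0.015,-0.018,0.08],[0,0,0],0.07],[[0.015,-0.018,0.11],[0,0,0],0.07],[[0.015,-0.018,0.11],[0,0,0],0.07]]'

```text
time: 2.5
ee_pos: [0.4451, -0.1285, 0.1168]
eef_rot: [-3.127, -0.261, 0.012]
ft_force: [-0.5, 0.9, -0.0]
gripper_width: 0.0702
grip_force: 0.0
```

```bash
python3 - <<'E'
from h import *
st=r.state(); print(st["time"],st["ee_pos"],st["eef_rot"])
s=r.snapshot("side"); cv2.imwrite("pics/s3.png",cv2.resize(s["frame"][130:340,90:370],None,fx=2.8,fy=2.8))
E
```

```text
2.5 [ 0.44506406 -0.12847573  0.11682367] [-3.12692928 -0.26138297  0.01166702]
```

View pics/s3.png

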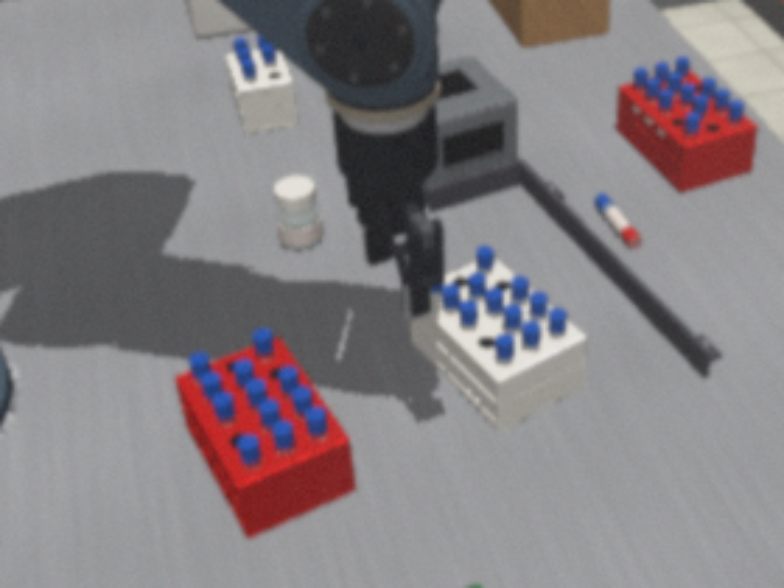

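The side view shows the fingers, at about (415,270) in the crop, in the gap on the -x side of the white rack, clear of the red one. I'll descend, then push gently.

servo_tool --steps '[[[0,0,0.03],[0,0,0],0.07],[[0,0,0.06],[0,0,0],0.07],[[0,0,0.085],[0,0,0],0.07],[[0,0,0.094],[0,0,0],0.07],[[0,0,0.094],[0,0,0],0.07]]'

```text
time: 2.97
ee_pos: [0.448, -0.13, 0.0274]
eef_rot: [-3.13, -0.261, 0.001]
ft_force: [0.1, 0.4, -0.7]
gripper_width: 0.07
grip_force: 0.0
```

servo_tool --steps '[[[0.006,0,0],[0,0,0],0.07],[[0.012,0,0],[0,0,0],0.07],[[0.018,0,0],[0,0,0],0.07],[[0.024,0,0],[0,0,0],0.07],[[0.03,0,0],[0,0,0],0.07]]'

```text
time: 3.38
ee_pos: [0.4779, -0.1246, 0.028]
eef_rot: [3.131, 0.262, -0.0]
ft_force: [-4.4, 0.8, 1.7]
gripper_width: 0.0696
grip_force: 1.7
```

servo_tool --steps '[[[0.006,0,0],[0,0,0],0.07],[[0.012,0,0],[0,0,0],0.07],[[0.018,0,0],[0,0,0],0.07],[[0.024,0,0],[0,0,0],0.07],[[0.03,0,0],[0,0,0],0.07]]'

```text
time: 3.8
ee_pos: [0.5074, -0.1197, 0.0273]
eef_rot: [-3.131, -0.261, 0.0]
ft_force: [-4.8, -0.6, 4.1]
gripper_width: 0.0699
grip_force: 2.4
```

```bash
cat >> h.py <<'E'
G=np.array([.6414,.142,.167])
def ing(p):
    c,s=np.cos(G[2]),np.sin(G[2]); return np.array([[c,s],[-s,c]])@(np.array(p[:2])-G[:2])
def status(p0,views=("top","side")):
    st=r.state(); print("t",st["time"],"tcp",st["ee_pos"].round(4),"tcp in guide",ing(st["ee_pos"]).round(4),"F",st["ft_force"].round(1))
    sr=[]
    for n in views:
        s=r.snapshot(n); pr=proj(s,[[p0[0],p0[1],.04]])[0]; a=near(s,"rack",pr,20)
        if a is None: print("miss",n); continue
        sr.append((s,a.astype(float))); p,f=fit(sr[-1:],[RACK],p0); print(n,"rack in guide",ing(p).round(4),"dyaw",round(p[2]-G[2],3),"cost",round(f,3),a.sum())
    return sr
E
python3 - <<'E'
from h import *
status([.548,-.11,.2])
E
```

```text
t 3.8 tcp [ 0.5074 -0.1197  0.0273] tcp in guide [-0.1756 -0.2358] F [-4.8 -0.6  4.1]
top rack in guide [-0.1131 -0.2399] dyaw -0.043 cost 1.137 872
side rack in guide [-0.1164 -0.2364] dyaw -0.052 cost 0.427 1787
```

servo_tool --steps '[[[0.006,0,0],[0,0,0],0.07],[[0.012,0,0],[0,0,0],0.07],[[0.018,0,0],[0,0,0],0.07],[[0.024,0,0],[0,0,0],0.07],[[0.03,0,0],[0,0,0],0.07]]'

```text
time: 4.42
ee_pos: [0.5371, -0.1147, 0.0272]
eef_rot: [-3.131, -0.261, 0.0]
ft_force: [-2.0, -0.6, -1.9]
gripper_width: 0.0701
grip_force: 1.1
```

servo_tool --steps '[[[0.005,0,0],[0,0,0],0.07],[[0.01,0,0],[0,0,0],0.07],[[0.015,0,0],[0,0,0],0.07],[[0.02,0,0],[0,0,0],0.07],[[0.025,0,0],[0,0,0],0.07]]'

```text
time: 4.83
ee_pos: [0.5616, -0.1106, 0.0273]
eef_rot: [-3.131, -0.261, 0.0]
ft_force: [-2.0, -0.1, -2.0]
gripper_width: 0.0699
grip_force: 1.1
```

servo_tool --steps '[[[0.002,0,0],[0,0,0],0.07],[[0.004,0,0],[0,0,0],0.07],[[0.006,0,0],[0,0,0],0.07],[[0.007,0,0],[0,0,0],0.07],[[0.008,0,0],[0,0,0],0.07]]'

```text
time: 5.25
ee_pos: [0.5691, -0.1094, 0.0274]
eef_rot: [3.131, 0.261, -0.0]
ft_force: [-3.6, -0.0, 1.6]
gripper_width: 0.0706
grip_force: 1.9
```

```bash
python3 - <<'E'
from h import *
st=r.state(); c=place(np.array([[-.05,-.237,0]]),G)[0]
status([c[0],c[1],.167],("side",))
E
```

```text
t 5.25 tcp [ 0.5691 -0.1094  0.0274] tcp in guide [-0.1131 -0.2359] F [-3.6 -0.   1.6]
side rack in guide [-0.0539 -0.2332] dyaw -0.017 cost 0.468 1685
```

servo_tool --steps '[[[0.001,0,0],[0,0,0],0.07],[[0.002,0,0],[0,0,0],0.07],[[0.003,0,0],[0,0,0],0.07],[[0.004,0,0],[0,0,0],0.07],[[0.005,0,0],[0,0,0],0.07]]'

```text
time: 5.77
ee_pos: [0.5741, -0.1085, 0.0274]
eef_rot: [3.131, 0.261, -0.0]
ft_force: [-4.4, -1.2, 2.2]
gripper_width: 0.0698
grip_force: 2.2
```

servo_tool --steps '[[[0.001,0,0],[0,0,0],0.07],[[0.002,0,0],[0,0,0],0.07],[[0.003,0,0],[0,0,0],0.07],[[0.003,0,0],[0,0,0],0.07],[[0.003,0,0],[0,0,0],0.07]]'

```text
time: 6.18
ee_pos: [0.5772, -0.108, 0.0273]
eef_rot: [3.131, 0.261, 0.001]
ft_force: [-2.8, -0.1, 2.4]
gripper_width: 0.0701
grip_force: 1.1
```

servo_tool --steps '[[[0.001,0,0],[0,0,0],0.07],[[0.001,0,0],[0,0,0],0.07],[[0.002,0,0],[0,0,0],0.07],[[0.002,0,0],[0,0,0],0.07],[[0.002,0,0],[0,0,0],0.07]]'

```text
time: 6.6
ee_pos: [0.5778, -0.1079, 0.0272]
eef_rot: [-3.13, -0.261, 0.004]
ft_force: [-11.2, -2.6, 6.8]
gripper_width: 0.0696
grip_force: 5.4
```

servo_tool --steps '[[[0.0005,0,0],[0,0,0],0.07],[[0.001,0,0],[0,0,0],0.07],[[0.0015,0,0],[0,0,0],0.07],[[0.0015,0,0],[0,0,0],0.07],[[0.0015,0,0],[0,0,0],0.07]]'

```text
time: 7.02
ee_pos: [0.5778, -0.1078, 0.0272]
eef_rot: [-3.13, -0.262, 0.009]
ft_force: [-20.5, -6.2, 14.3]
gripper_width: 0.0696
grip_force: 10.3
```

```bash
python3 - <<'E'
from h import *
c=place(np.array([[-.046,-.237,0]]),G)[0]
s=status([c[0],c[1],.167],("side",))[0][0]
cv2.imwrite("pics/s4.png",cv2.resize(s["frame"][160:310,190:390],None,fx=4,fy=4,interpolation=cv2.INTER_CUBIC))
E
```

```text
t 7.0167 tcp [ 0.5778 -0.1078  0.0272] tcp in guide [-0.1042 -0.2358] F [-20.5  -6.2  14.3]
side rack in guide [-0.0464 -0.2369] dyaw -0.022 cost 0.466 1711
```

View pics/s4.png

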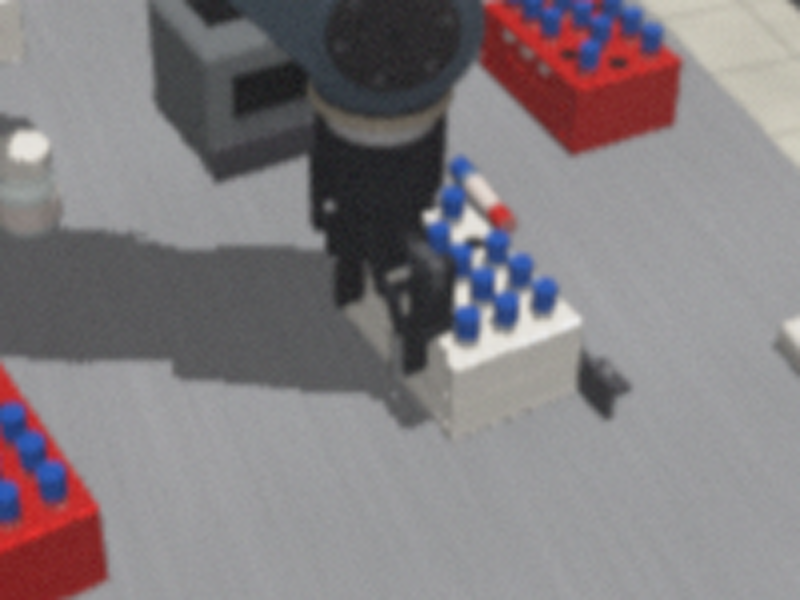

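The rack is flat against the fence: the force has risen and its rear edge lines up with the fence end near (600,380). Next I back off, rise, and go around to its -y end.

servo_tool --steps '[[[-0.003,0,0],[0,0,0],0.07],[[-0.012,0,0],[0,0,0],0.07],[[-0.03,0,0],[0,0,0],0.07],[[-0.04,0,-0.02],[0,0,0],0.07],[[-0.04,0,-0.06],[0,0,0],0.07]]'

```text
time: 7.53
ee_pos: [0.5368, -0.1135, 0.0841]
eef_rot: [-3.128, -0.26, 0.012]
ft_force: [1.0, 0.2, 0.6]
gripper_width: 0.07
grip_force: 0.0
```

servo_tool --steps '[[[0,0,-0.04],[0,0,0],0.04],[[0,0,-0.08],[0,0,0],0.04],[[0,0,-0.11],[0,0,0],0.04],[[0,0,-0.11],[0,0,-7],0.04],[[0,0,-0.11],[0,0,-14],0.04]]'

```text
time: 7.95
ee_pos: [0.5419, -0.1143, 0.1995]
eef_rot: [3.072, 0.648, 0.008]
ft_force: [-0.1, 0.5, -0.6]
gripper_width: 0.04
grip_force: 0.0
```

servo_tool --steps '[[[0,0.03,0],[0,0,-7],0.04],[[0,0.06,0],[0,0,-14],0.04],[[0,0.09,0],[0,0,-21],0.04],[[0,0.1,0],[0,0,-28],0.04],[[0,0.1,0],[0,0,-35],0.04]]'

```text
time: 8.37
ee_pos: [0.5815, -0.2081, 0.1969]
eef_rot: [2.736, 1.541, 0.002]
ft_force: [0.8, -0.2, 1.4]
gripper_width: 0.04
grip_force: 0.0
```

servo_tool --steps '[[[0,0,0],[0,0,-7],0.04],[[0,0,0],[0,0,-14],0.04],[[0,0,0],[0,0,-21],0.04],[[0,0,0],[0,0,-28],0.04],[[0,0,0],[0,0,-35],0.04]]'

```text
time: 8.78
ee_pos: [0.5809, -0.2058, 0.1972]
eef_rot: [2.144, 2.295, 0.001]
ft_force: [0.3, -0.0, 0.6]
gripper_width: 0.0401
grip_force: 0.0
```

```bash
cat >> h.py <<'E'
from scipy.spatial.transform import Rotation as Ro
def togo(gx,gy,yaw):
    st=r.state(); M=Ro.from_rotvec(st["eef_rot"]).as_matrix()
    t=place(np.array([[gx,gy,0]]),G)[0]; d=t-st["ee_pos"]; d[2]=0
    y=np.arctan2(M[1,0],M[0,0]); print("tool shift",(M.T@d).round(4),"z",st["ee_pos"][2].round(4),"turn about tool z deg",np.degrees(y-(G[2]+yaw)).round(2),"t",st["time"])
E
python3 - <<'E'
from h import *
import json
status([*place(np.array([[-.046,-.237,0]]),G)[0][:2],.167])
togo(-.046,-.345,np.pi/2)
E
```

```text
t 8.7833 tcp [ 0.5809 -0.2058  0.1972] tcp in guide [-0.1174 -0.3329] F [ 0.3 -0.   0.6]
top rack in guide [-0.0459 -0.2404] dyaw 0.004 cost 0.029 1910
side rack in guide [-0.0467 -0.2349] dyaw -0.036 cost 0.061 2323
tool shift [-0.0043  0.0724  0.    ] z 0.1972 turn about tool z deg -6.28 t 8.9833
```

servo_tool --steps '[[[-0.004,0.036,0],[0,0,-6.3],0.04],[[-0.004,0.072,0],[0,0,-6.3],0.04],[[-0.004,0.072,0.02],[0,0,-6.3],0.04],[[-0.004,0.072,0.06],[0,0,-6.3],0.04],[[-0.004,0.072,0.1],[0,0,-6.3],0.04]]'

```text
time: 9.4
ee_pos: [0.6541, -0.2054, 0.0971]
eef_rot: [2.025, 2.397, 0.002]
ft_force: [0.7, 0.2, -0.2]
gripper_width: 0.04
grip_force: 0.0
```

servo_tool --steps '[[[0,0,0.03],[0,0,0],0.04],[[0,0,0.055],[0,0,0],0.04],[[0,0,0.065],[0,0,0],0.04],[[0,0,0.065],[0,0,0],0.04],[[0,0,0.065],[0,0,0],0.04]]'

```text
time: 9.82
ee_pos: [0.6535, -0.2055, 0.0332]
eef_rot: [2.024, 2.401, 0.001]
ft_force: [0.3, 1.1, -0.4]
gripper_width: 0.0398
grip_force: 0.0
```

```bash
python3 - <<'E'
from h import *
togo(-.046,-.345,np.pi/2)
E
```

```text
tool shift [-0.0003 -0.0002  0.    ] z 0.0332 turn about tool z deg 0.18 t 9.8167
```

servo_tool --steps '[[[0.006,0,0.005],[0,0,0],0.04],[[0.012,0,0.005],[0,0,0],0.04],[[0.018,0,0.005],[0,0,0],0.04],[[0.024,0,0.005],[0,0,0],0.04],[[0.03,0,0.005],[0,0,0],0.04]]'

```text
time: 10.23
ee_pos: [0.6482, -0.1754, 0.0282]
eef_rot: [2.021, 2.403, 0.0]
ft_force: [0.4, -5.1, 2.3]
gripper_width: 0.0401
grip_force: 2.2
```

servo_tool --steps '[[[0.007,0,0],[0,0,0],0.04],[[0.014,0,0],[0,0,0],0.04],[[0.021,0,0],[0,0,0],0.04],[[0.028,0,0],[0,0,0],0.04],[[0.035,0,0],[0,0,0],0.04]]'

```text
time: 10.65
ee_pos: [0.6419, -0.1407, 0.0275]
eef_rot: [2.023, 2.403, 0.0]
ft_force: [1.0, -5.2, 3.2]
gripper_width: 0.0398
grip_force: 2.3
```

```bash
python3 - <<'E'
from h import *
status([*place(np.array([[-.046,-.198,0]]),G)[0][:2],.167])
togo(-.046,-.152,np.pi/2)
E
```

```text
t 10.65 tcp [ 0.6419 -0.1407  0.0275] tcp in guide [-0.0465 -0.2789] F [ 1.  -5.2  3.2]
top rack in guide [-0.0452 -0.1932] dyaw 0.02 cost 0.691 1110
side rack in guide [-0.0554 -0.1901] dyaw -0.188 cost 0.675 1344
tool shift [1.266e-01 1.600e-03 1.000e-04] z 0.0268 turn about tool z deg 0.29 t 10.85
```

servo_tool --steps '[[[0.007,0,0],[0,0,0],0.04],[[0.014,0,0],[0,0,0],0.04],[[0.021,0,0],[0,0,0],0.04],[[0.028,0,0],[0,0,0],0.04],[[0.035,0,0],[0,0,0],0.04]]'

```text
time: 11.27
ee_pos: [0.6356, -0.1059, 0.0271]
eef_rot: [-2.022, -2.404, 0.0]
ft_force: [0.9, -1.7, -1.5]
gripper_width: 0.0398
grip_force: 1.1
```

servo_tool --steps '[[[0.007,0,0],[0,0,0],0.04],[[0.014,0,0],[0,0,0],0.04],[[0.021,0,0],[0,0,0],0.04],[[0.028,0,0],[0,0,0],0.04],[[0.035,0,0],[0,0,0],0.04]]'

```text
time: 11.68
ee_pos: [0.6298, -0.0716, 0.0273]
eef_rot: [-2.023, -2.404, 0.0]
ft_force: [0.4, -1.9, -1.1]
gripper_width: 0.0395
grip_force: 1.1
```

servo_tool --steps '[[[0.007,0,0],[0,0,0],0.04],[[0.014,0,0],[0,0,0],0.04],[[0.021,0,0],[0,0,0],0.04],[[0.028,0,0],[0,0,0],0.04],[[0.035,0,0],[0,0,0],0.04]]'

```text
time: 12.1
ee_pos: [0.6238, -0.0371, 0.0273]
eef_rot: [-2.023, -2.404, 0.0]
ft_force: [-0.1, -2.1, -2.0]
gripper_width: 0.0399
grip_force: 1.1
```

```bash
python3 - <<'E'
from h import *
togo(-.046,-.152,np.pi/2)
s=r.snapshot("top"); cv2.imwrite("pics/t5.png",cv2.resize(s["frame"][130:280,170:370],None,fx=4,fy=4,interpolation=cv2.INTER_CUBIC))
E
```

```text
tool shift [0.0217 0.0012 0.    ] z 0.0273 turn about tool z deg 0.27 t 12.1
```

View pics/t5.png

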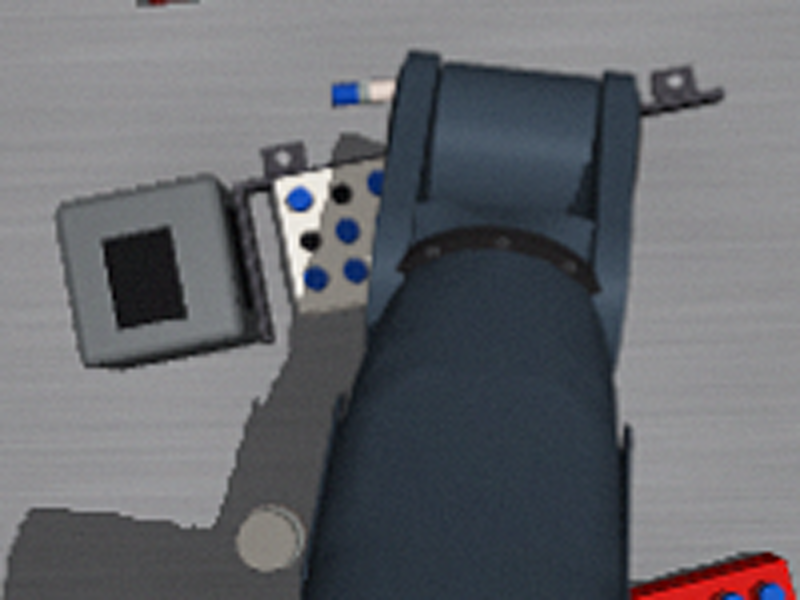

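The rack is sliding along the fence and sits parallel to the stop. The gap between its end at about x=280 and the stop at about x=255 in the crop is roughly 20 mm. I'll finish slowly.

servo_tool --steps '[[[0.003,0,0],[0,0,0],0.04],[[0.006,0,0],[0,0,0],0.04],[[0.009,0,0],[0,0,0],0.04],[[0.012,0,0],[0,0,0],0.04],[[0.014,0,0],[0,0,0],0.04]]'

```text
time: 12.57
ee_pos: [0.6216, -0.0239, 0.0274]
eef_rot: [2.023, 2.403, 0.0]
ft_force: [-0.3, -2.7, -0.7]
gripper_width: 0.0399
grip_force: 1.4
```

servo_tool --steps '[[[0.001,0,0],[0,0,0],0.04],[[0.002,0,0],[0,0,0],0.04],[[0.003,0,0],[0,0,0],0.04],[[0.004,0,0],[0,0,0],0.04],[[0.005,0,0],[0,0,0],0.04]]'

```text
time: 12.98
ee_pos: [0.6208, -0.0191, 0.0274]
eef_rot: [2.023, 2.403, 0.0]
ft_force: [1.8, -2.6, 0.8]
gripper_width: 0.0397
grip_force: 1.6
```

servo_tool --steps '[[[0.0005,0,0],[0,0,0],0.04],[[0.001,0,0],[0,0,0],0.04],[[0.0015,0,0],[0,0,0],0.04],[[0.002,0,0],[0,0,0],0.04],[[0.002,0,0],[0,0,0],0.04]]'

```text
time: 13.4
ee_pos: [0.6204, -0.017, 0.0273]
eef_rot: [2.023, 2.404, 0.0]
ft_force: [0.2, -2.7, 1.3]
gripper_width: 0.04
grip_force: 1.4
```

servo_tool --steps '[[[0.0005,0,0],[0,0,0],0.04],[[0.001,0,0],[0,0,0],0.04],[[0.0015,0,0],[0,0,0],0.04],[[0.002,0,0],[0,0,0],0.04],[[0.002,0,0],[0,0,0],0.04]]'

```text
time: 13.82
ee_pos: [0.6201, -0.0151, 0.0274]
eef_rot: [2.023, 2.404, 0.0]
ft_force: [0.3, -3.5, 1.7]
gripper_width: 0.0395
grip_force: 1.6
```

servo_tool --steps '[[[0.0005,0,0],[0,0,0],0.04],[[0.001,0,0],[0,0,0],0.04],[[0.0015,0,0],[0,0,0],0.04],[[0.0015,0,0],[0,0,0],0.04],[[0.0015,0,0],[0,0,0],0.04]]'

```text
time: 14.23
ee_pos: [0.6198, -0.0136, 0.0273]
eef_rot: [-2.023, -2.404, -0.0]
ft_force: [0.7, -2.6, 1.6]
gripper_width: 0.0399
grip_force: 1.6
```

servo_tool --steps '[[[0.0005,0,0],[0,0,0],0.04],[[0.001,0,0],[0,0,0],0.04],[[0.0015,0,0],[0,0,0],0.04],[[0.002,0,0],[0,0,0],0.04],[[0.002,0,0],[0,0,0],0.04]]'

```text
time: 14.65
ee_pos: [0.6196, -0.0129, 0.0274]
eef_rot: [2.022, 2.403, -0.001]
ft_force: [-0.2, -12.1, 1.5]
gripper_width: 0.04
grip_force: 6.1
```

```bash
python3 - <<'E'
from h import *
togo(-.046,-.152,np.pi/2); print(r.state()["ft_force"])
s=r.snapshot("top"); f=s["frame"]
im=np.hstack([cv2.resize(f[160:230,215:285],None,fx=8,fy=8,interpolation=cv2.INTER_CUBIC)])
cv2.imwrite("pics/t6.png",im)
E
```

```text
tool shift [-0.0029  0.0012  0.    ] z 0.0274 turn about tool z deg 0.26 t 14.65
[ -0.21886559 -12.11269491   1.51348293]
```

View pics/t6.png

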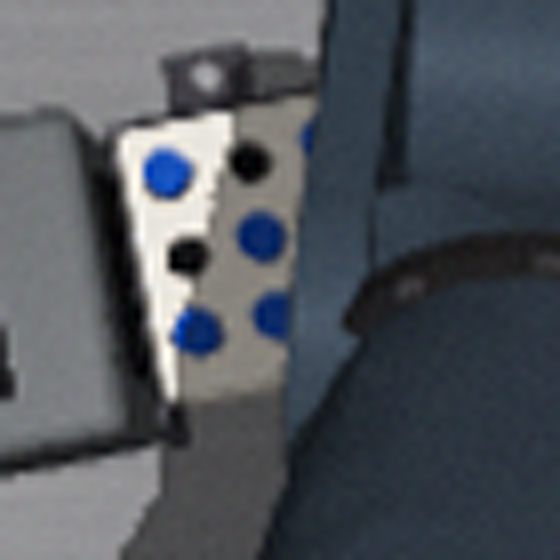

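The force rose to 12 N and the picture shows the end against the stop and the long side at the fence. I'll retreat and rise.

servo_tool --steps '[[[-0.002,0,0],[0,0,0],0.04],[[-0.01,0,0],[0,0,0],0.04],[[-0.03,0,0],[0,0,0],0.04],[[-0.06,0,0],[0,0,0],0.04],[[-0.07,0,-0.03],[0,0,0],0.04]]'

```text
time: 15.12
ee_pos: [0.6287, -0.0828, 0.0525]
eef_rot: [-2.019, -2.397, 0.006]
ft_force: [0.0, -0.3, -0.7]
gripper_width: 0.04
grip_force: 0.0
```

servo_tool --steps '[[[-0.01,0,-0.04],[0,0,0],0.04],[[-0.04,0,-0.08],[0,0,0],0.04],[[-0.07,0,-0.1],[0,0,0],0.04],[[-0.11,0,-0.1],[0,0,0],0.04],[[-0.15,0,-0.1],[0,0,0],0.04]]'

```text
time: 15.53
ee_pos: [0.6578, -0.2301, 0.1597]
eef_rot: [2.02, 2.403, 0.002]
ft_force: [0.5, 0.9, -0.7]
gripper_width: 0.0401
grip_force: 0.0
```

```bash
python3 - <<'E'
from h import *
status([*place(np.array([[-.046,-.07,0]]),G)[0][:2],.167])
E
```

```text
t 15.5333 tcp [ 0.6578 -0.2301  0.1597] tcp in guide [-0.0456 -0.3697] F [ 0.5  0.9 -0.7]
top rack in guide [-0.0466 -0.0708] dyaw 0.004 cost 0.033 1834
side rack in guide [-0.0472 -0.0638] dyaw -0.028 cost 0.054 1848
```

```bash
python3 -c "
from workcell import r
print(r.job_done())"
```

```text
the job is handed in; nothing more can be done
None
```

I pushed the white rack home and handed the job in at about 16 s. The top camera puts it at x -46.6 mm, y -70.8 mm in the guide frame, parallel within 0.004 rad; the side camera was less exact (y -64 mm, 0.028 rad). Contact force rose at both the fence and the stop, the arm is clear, and I did not re-measure the bystanders afterwards.

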